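Acknowledge three picks in recipe order

TASK

Acknowledge the three picks of this batch in recipe order: with a fingertip, lightly tap the green key all the way down on the station of the open steel tin, then that of the small white dish, then that of the closed brass tin, and let each key stay down. Leave the key of the corked bottle up, and do not grip, lift or shift any of the vessels.

Things in the scene. Friction and masses are not known exactly. Their poses are not given: they have to be found in the camera images.
- station_steel: Pick station on which the open steel tin of yellow ointment stands: flat metal plate 170 x 100 x 8 mm, fixed to the table, with a grey key housing 52 x 74 mm, its top 39 mm above the table. Origin: centre of the plate's underside; z up, +x from the key towards the vessel. The key's axis is at x = -52 mm, y = 0; the vessel stands on the plate at about x = +38 mm. The four stations look alike.
- key_steel (a joint): Press key of the station with the open steel tin of yellow ointment: 0 = fully up, grows downwards in m to the stop at 0.010; counts as down from 0.006. It slides at about 3 N, has no return spring and stays where it is pushed. It sits on a sprung bed that gives 0.7 mm per N and springs back: the top sinks 2 mm more than this value while being pushed, and pushing on past the stop still gives (about 14 N at 9 mm); bring it to its stop at no more than about 30 mm/s.
- key_steel_top (a point): Centre of the flat top of that key: round green cap 30 mm across. Fully up it is 58 mm above the table (19 mm above the housing); it sinks with the key (9 mm above the housing once fully down).
- station_dish: Pick station on which the small white dish of dark tincture stands: flat metal plate 170 x 100 x 8 mm, fixed to the table, with a grey key housing 52 x 74 mm, its top 39 mm above the table. Origin: centre of the plate's underside; z up, +x from the key towards the vessel. The key's axis is at x = -52 mm, y = 0; the vessel stands on the plate at about x = +38 mm. The four stations look alike.
- key_dish (a joint): Press key of the station with the small white dish of dark tincture: 0 = fully up, grows downwards in m to the stop at 0.010; counts as down from 0.006. It slides at about 3 N, has no return spring and stays where it is pushed. It sits on a sprung bed that gives 0.7 mm per N and springs back: the top sinks 2 mm more than this value while being pushed, and pushing on past the stop still gives (about 14 N at 9 mm); bring it to its stop at no more than about 30 mm/s.
- key_dish_top (a point): Centre of the flat top of that key: round green cap 30 mm across. Fully up it is 58 mm above the table (19 mm above the housing); it sinks with the key (9 mm above the housing once fully down).
- station_brass: Pick station on which the closed brass tin stands: flat metal plate 170 x 100 x 8 mm, fixed to the table, with a grey key housing 52 x 74 mm, its top 39 mm above the table. Origin: centre of the plate's underside; z up, +x from the key towards the vessel. The key's axis is at x = -52 mm, y = 0; the vessel stands on the plate at about x = +38 mm. The four stations look alike.
- key_brass (a joint): Press key of the station with the closed brass tin: 0 = fully up, grows downwards in m to the stop at 0.010; counts as down from 0.006. It slides at about 3 N, has no return spring and stays where it is pushed. It sits on a sprung bed that gives 0.7 mm per N and springs back: the top sinks 2 mm more than this value while being pushed, and pushing on past the stop still gives (about 14 N at 9 mm); bring it to its stop at no more than about 30 mm/s.
- key_brass_top (a point): Centre of the flat top of that key: round green cap 30 mm across. Fully up it is 58 mm above the table (19 mm above the housing); it sinks with the key (9 mm above the housing once fully down).
- station_bottle: Pick station on which the corked bottle stands: flat metal plate 170 x 100 x 8 mm, fixed to the table, with a grey key housing 52 x 74 mm, its top 39 mm above the table. Origin: centre of the plate's underside; z up, +x from the key towards the vessel. The key's axis is at x = -52 mm, y = 0; the vessel stands on the plate at about x = +38 mm. The four stations look alike.
- key_bottle (a joint): Press key of the station with the corked bottle: 0 = fully up, grows downwards in m to the stop at 0.010; counts as down from 0.006. It slides at about 3 N, has no return spring and stays where it is pushed. It sits on a sprung bed that gives 0.7 mm per N and springs back: the top sinks 2 mm more than this value while being pushed, and pushing on past the stop still gives (about 14 N at 9 mm); bring it to its stop at no more than about 30 mm/s.
- key_bottle_top (a point): Centre of the flat top of that key: round green cap 30 mm across. Fully up it is 58 mm above the table (19 mm above the housing); it sinks with the key (9 mm above the housing once fully down).
- open_tin: Open round steel tin with yellow ointment, 67 mm across, 44 mm high; loose, stands on its station's 8 mm plate. Origin: centre of its underside; z up.
- white_dish: Small white dish with dark tincture, 63 mm across, 27 mm high; loose, stands on its station's 8 mm plate. Origin: centre of its underside; z up.
- brass_tin: Closed round brass-coloured tin with a paper label, 55 mm across, 22 mm high; loose, stands on its station's 8 mm plate. Origin: centre of its underside; z up.
- corked_bottle: Small corked bottle, 44 mm across, 89 mm high; loose, stands on its station's 8 mm plate. Origin: centre of its underside; z up. (Beware the fixed desk lamp at the front left of the table: its shade, x 0.24 to 0.42 m, y 0.50 to 0.67 m in the world frame, 190 to 305 mm above the table, hangs close to where the tool may start; from there rise straight up before moving across.)

How it is judged:
By the outcome, as a careful person would: the job done as asked, in the order asked, and still so for the second after the job is handed in, with the robot touching nothing.
It also fails if it takes over 51 s, if anything falls off the work surface, if the arm or the gripper's body presses on something with over 40 N, if the wrist force passes 120 N, or if a joint passes its speed limit or range.

ROBOT

A 6-joint arm with a two-finger parallel gripper is mounted at the origin on a cart in front of the work surface, level with it; the furniture and walls round the work are solid. World frame = base frame: x ahead of the robot, y to its left, z up, the work surface at z = 0. Lengths are in mm, angles in rad, forces in N, time in s.
With the tool pointing down it reaches from about 325 to 775 mm from the base axis. Payload 5.5 kg.
Tool frame: the origin (TCP) lies midway between the tips of the shut fingers; the grasp point (between the pads) lies 19 mm behind it; z points along the fingers, x is the direction in which the jaws open and shut, and the axes are right-handed (so a half turn about z gives the same grasp; the last joint's range is limited). The gripper opens to 85 mm and grips with 20 to 120 N. Pads are 22 mm wide; open, the fingers measure 114 mm over their backs; the gripper's body (76 mm by 85 mm) begins 54 mm behind the grasp point. The pads swing forward as they close: fully open they stand 13 mm farther back than shut.
Start: joints at [1.264, 0.091, 1.231, -0, 1.82, -0.057], TCP at [148.33, 581.39, 192.175] pointing down, gripper open.
Joint ranges: [-2.87, 2.87], [-0.86, 2.18], [0.17, 2.46], [-1.51, 4.65], [0.06, 2.69], [-2.65, 2.65]. Speed limits (rad/s): [2.57, 2.57, 3.01, 3.14, 3.14, 3.14].

INTERFACE

Orientations are given as a rotation vector (axis times angle).
In Python, from cell import read_state, imaging, ctrl gives the robot as it stands.
- The arm moves only by the shell command python3 -m inch 'ROWS' [OPENING]. ROWS is JSON, a list of rows, each a list of 6 numbers: the shift along the tool's x, y, z as a fraction of full scale, then the turn, a rotation vector about the tool's x, y, z as a fraction of full scale. A call has 1 to 20 rows; each row shifts and turns the commanded pose from where the row before left it, along the tool's axes as they then stand; what a row does not reach is not made up. Full scale, the value 1, is 0.03 m for a shift and 0.1 rad for a turn. A row lasts 1/12 s, in which the tool goes at most 41.7 mm and 7.16 degrees, less where a joint would pass 70% of its speed; a pose out of reach is approached as far as the arm can. A call with a number of a shift or a turn outside -1 to 1 is refused whole. A call with a gripper value outside its range is refused whole. OPENING is the closure, from -1 (fully open) to 1 (shut), set as the call begins (- or left out, the last holds). The fingers move at their own pace and stop on an object; the grip force is fixed at half the most. Time passes only in rows, so rows that do not move let the fingers close. It gives the time, the measured TCP pose, the force and the opening at its end, in the units of the state.
- read_state(): the state, without advancing time (a new reading comes with each control period).
- imaging.get_image(name): name is "side" or "top" or "wrist"; returns (picture, depth): 384x512x3 uint8, red, green, blue; 384x512 float32, mm along the optical axis (not along the pixel's ray), 0 where there is no reading.
- imaging.calibration(name): a dict with "camera_matrix" (3x3 intrinsics, pixels), "rvec" (rotation vector, rad) and "tvec" (3), from world to camera coordinates, as OpenCV has them. Camera axes: x right, y down, z forward; pixel columns grow to the right and rows downward; lengths in mm; the calibration is good to about 2 mm. The wrist camera is an equidistant fisheye: a pixel r from the principal point sees the ray r / f radians off the axis. A picture is of the moment at which its call begins: read the wrist's pose just before it. calibration takes no time and is no camera call; for the wrist camera it gives the pose at the moment of the call.
- ctrl.finish_job(): hands the job in, once; it reports no verdict.
The state is a dict: "t": time; "joints": joint angles; "qd": joint speeds; "joint_efforts": joint torques, N m; "tool_pos": TCP position; "eef_rot": TCP orientation; "force": force on the tool from outside, world axes, zero at the start; "wrist_torque": the same for the moment, N m; "opening": finger opening in mm.
Only numpy, scipy, OpenCV 4.12 (cv2) and the standard library are available. Lean on these libraries where they do the work, as an engineer would, in place of code of your own. Each camera call takes 0.05 s, during which the arm holds its last target. There are 200 camera calls.

## Working session

There is one attempt and no reset: what is moved stays moved. The work goes in short steps, Python scripts to look and compute and a shell command to move; the robot and the scene stay as the last step left them, time stands still between calls to the robot, and variables do not carry over. Pictures are saved under pics/ and viewed, about 8 in all and at most 12, crops included, and the job is handed in when it is done.

```bash
mkdir -p pics
cat > h.py <<'E'
from cell import read_state, imaging, ctrl
import numpy as np, cv2
def grab(n,f):
    c=imaging.calibration(n); p,d=imaging.get_image(n); cv2.imwrite(f'pics/{f}.png',p[:,:,::-1]); np.savez(f'pics/{f}.npz',p=p,d=d,K=c['camera_matrix'],r=c['rvec'],t=c['tvec']); return p,d
def px(f,u,v,Z=None):
    a=np.load(f'pics/{f}.npz');K=a['K'];R=cv2.Rodrigues(a['r'])[0];t=a['t'].ravel()
    ray=np.array([(u-K[0,2])/K[0,0],(v-K[1,2])/K[1,1],1])
    if Z is None: return R.T@(ray*a['d'][int(v),int(u)]-t)
    o=-R.T@t; w=R.T@ray; return o+w*(Z-o[2])/w[2]
E
python3 - <<'E'
from h import *
s=read_state();print(s['t'],s['tool_pos'],s['eef_rot'],s['opening'],cv2.Rodrigues(np.array(s['eef_rot'],float))[0].round(3))
grab('top','top1');grab('side','side1')
E
```

```text
0.0 [148.20723403 581.03758072 191.02418455] [ 2.47994386  1.92675325 -0.00256763] 85.65201723851138 [[ 0.247  0.969 -0.001]
 [ 0.969 -0.247 -0.002]
 [-0.002 -0.    -1.   ]]
```

View pics/top1.png

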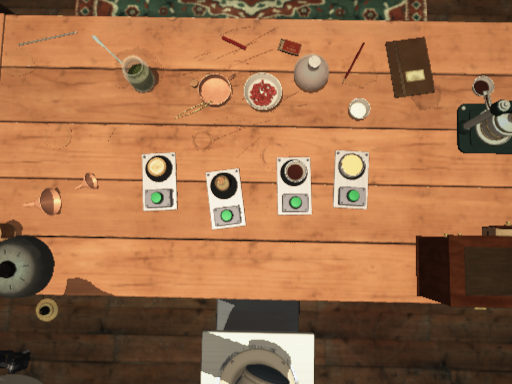

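View pics/side1.png

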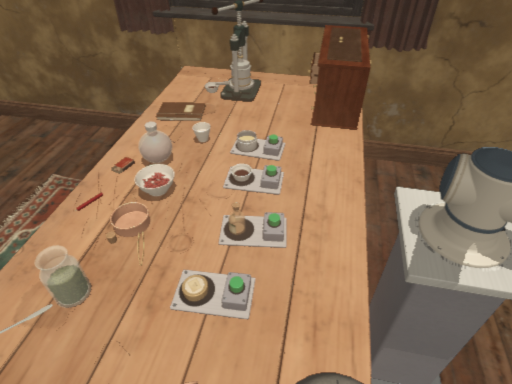

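Top view, left to right: brass key at about (157,197), bottle(?) (226,215), dish (295,202) and steel (352,196). I'll measure the keys and enlarge the view to confirm which vessel is which.

Run:
```python
from h import *
for f in('top1','side1'):
    a=np.load(f'pics/{f}.npz');p=a['p'];h=cv2.cvtColor(p,cv2.COLOR_RGB2HSV)
    m=cv2.inRange(h,(50,120,60),(80,255,255))
    n,l,s,c=cv2.connectedComponentsWithStats(m)
    for i in range(1,n):
        if s[i,4]>30: print(f,s[i],c[i].round(1),px(f,*c[i],58).round(1),px(f,*c[i]).round(1))
p=np.load('pics/top1.npz')['p'];a=p[140:240,130:380]
q=np.load('pics/side1.npz')['p'][120:320,160:300]
cv2.imwrite('pics/c1.png',np.hstack([cv2.resize(q,(420,600),interpolation=2)])[:,:,::-1])
cv2.imwrite('pics/c2.png',cv2.resize(a,(800,320),interpolation=2)[:,:,::-1])
for v in [(170,153),(226,172)]: print(px('top1',*v))
```

```text
top1 [348 190  11  11  93] [352.9 195.2] [ 540.7 -258.6   58. ] [ 540.7 -258.7   57.7]
top1 [152 193  10  10  81] [156.1 197.3] [524.3 293.5  58. ] [524.7 294.3  54.3]
top1 [290 197  11  11  87] [295.3 201.8] [519.  -97.5  58. ] [519.1 -97.6  56.7]
top1 [222 210  10  11  60] [226.7 213.9] [481.3  94.   58. ] [481.3  94.   58.1]
[661.6928125  270.27418318   2.7870712 ]
[606.97468939 102.41279978   9.12821334]
```

View pics/c1.png

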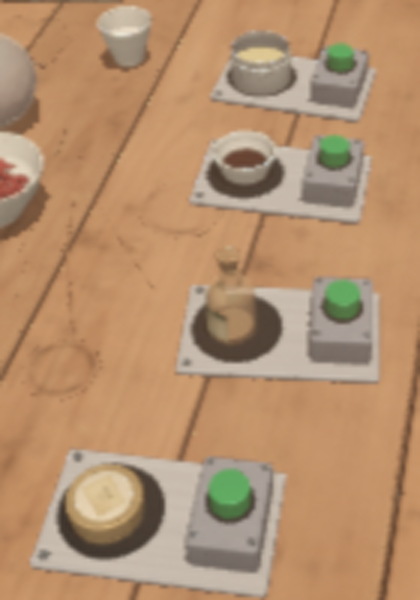

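View pics/c2.png

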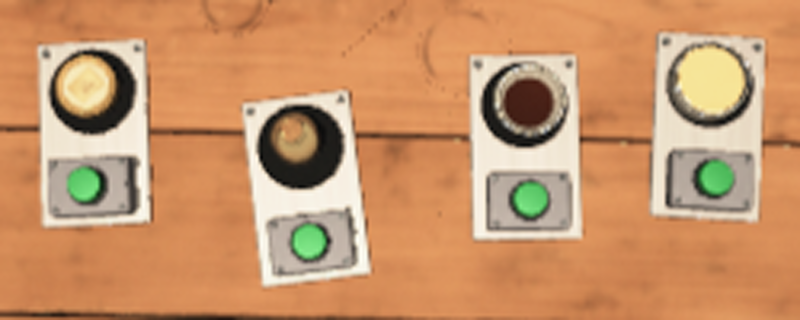

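Identities are confirmed: right to left they are steel, dish, bottle (cork) and brass. Cap depths agree with the 58 mm height. I'll rise first, shutting the fingers on the way.

```bash
python3 -m inch '[[0,0,-0.5,0,0,0],[0,0,-1,0,0,0],[0,0,-1,0,0,0],[0,0,-1,0,0,0],[0,0,-1,0,0,0],[0,0,-1,0,0,0],[0,0,-0.5,0,0,0],[0,0,0,0,0,0]]' 1
```

```text
t: 0.77
tool_pos: [148.5, 581.7, 376.6]
eef_rot: [-2.478, -1.925, -0.009]
force: [-0.4, -0.4, 1.0]
opening: 0.6
```

```bash
python3 -m inch '[[-0.4,0.3,0,0,0,0],[-0.75,0.6,0,0,0,0],[-0.75,0.6,0,0,0,0],[-0.75,0.6,0,0,0,0],[-0.75,0.6,0,0,0,0],[-0.75,0.6,0,0,0,0],[-0.75,0.6,0,0,0,0],[-0.75,0.6,0,0,0,0],[-0.75,0.6,0,0,0,0],[-0.75,0.6,0,0,0,0],[-0.75,0.6,0,0,0,0],[-0.75,0.6,0,0,0,0],[-0.75,0.6,0,0,0,0],[-0.75,0.6,0,0,0,0],[-0.75,0.6,0,0,0,0],[-0.75,0.6,0,0,0,0],[-0.75,0.6,0,0,0,0],[-0.75,0.6,0,0,0,0],[-0.75,0.6,0,0,0,0],[-0.4,0.3,0,0,0,0]]'
cat >> h.py <<'E'
def togo(x,y,z):
    s=read_state();R=cv2.Rodrigues(np.array(s['eef_rot'],float))[0]
    print('t',round(s['t'],2),'units',(R.T@(np.array([x,y,z])-s['tool_pos'])/30).round(3),'pos',np.round(s['tool_pos'],1),'zaxis',R[:,2].round(3))
E
python3 -c "from h import *;togo(540.7,-258.6,130)"
```

```text
t: 2.43
tool_pos: [374.4, 78.8, 370.1]
eef_rot: [-2.483, -1.924, 0.004]
force: [-0.3, 0.5, -1.0]
opening: -0.0
t 2.43 units [-9.495  8.193  8.002] pos [374.4  78.8 370.1] zaxis [-0.003 -0.001 -1.   ]
```

```bash
python3 -m inch '[[-0.34,0.29,0.28,0,0,0],[-0.68,0.585,0.57,0,0,0],[-0.68,0.585,0.57,0,0,0],[-0.68,0.585,0.57,0,0,0],[-0.68,0.585,0.57,0,0,0],[-0.68,0.585,0.57,0,0,0],[-0.68,0.585,0.57,0,0,0],[-0.68,0.585,0.57,0,0,0],[-0.68,0.585,0.57,0,0,0],[-0.68,0.585,0.57,0,0,0],[-0.68,0.585,0.57,0,0,0],[-0.68,0.585,0.57,0,0,0],[-0.68,0.585,0.57,0,0,0],[-0.68,0.585,0.57,0,0,0],[-0.34,0.29,0.28,0,0,0],[0,0,0,0,0,0],[0,0,0,0,0,0],[0,0,0,0,0,0]]'
python3 - <<'E'
from h import *
togo(540.7,-258.6,80)
grab('wrist','w1');grab('top','top2')
a=np.load('pics/w1.npz');K=a['K'];R=cv2.Rodrigues(a['r'])[0]
P=R@np.array([540.7,-258.6,58.])+a['t'].ravel();th=np.arctan2(np.hypot(P[0],P[1]),P[2]);ph=np.arctan2(P[1],P[0])
print('pred',K[0,0]*th*np.cos(ph)+K[0,2],K[1,1]*th*np.sin(ph)+K[1,2])
E
```

```text
t: 3.93
tool_pos: [540.7, -255.5, 133.0]
eef_rot: [-2.48, -1.927, -0.0]
force: [0.4, -0.2, 0.5]
opening: -0.2
t 3.93 units [-0.101  0.028  1.768] pos [ 540.7 -255.5  133. ] zaxis [-0.     0.001 -1.   ]
pred 249.03350854339885 186.0695730712468
```

View pics/w1.png

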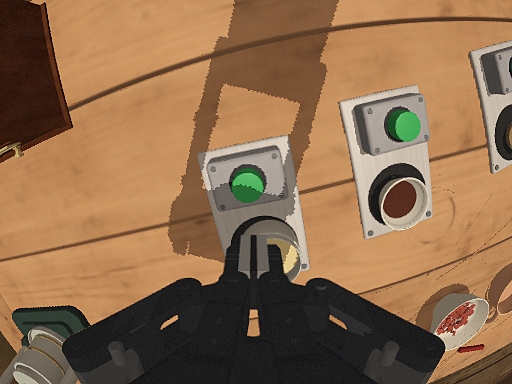

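The wrist view shows the green cap at about (247,184), predicted at (249,186), so the fix agrees to 2 px. Descending on the steel key.

```bash
python3 -m inch '[[-0.1,0.03,0.3,0,0,0],[0,0,0.5,0,0,0],[0,0,0.5,0,0,0],[0,0,0.5,0,0,0],[0,0,0.3,0,0,0],[0,0,0.1,0,0,0],[0,0,0,0,0,0],[0,0,0,0,0,0]]'; python3 -m inch '[[0,0,0.08,0,0,0],[0,0,0.08,0,0,0],[0,0,0.08,0,0,0],[0,0,0.08,0,0,0],[0,0,0.08,0,0,0],[0,0,0.08,0,0,0],[0,0,0,0,0,0]]'
```

```text
t: 4.7
tool_pos: [541.4, -259.4, 67.9]
eef_rot: [2.48, 1.927, 0.001]
force: [0.0, 1.3, 1.2]
opening: -0.1
t: 5.28
tool_pos: [540.8, -259.2, 51.8]
eef_rot: [-2.48, -1.927, 0.001]
force: [0.6, 0.6, 0.4]
opening: 0.1
```

Run:
```python
from h import *
togo(540.7,-258.6,46);print(read_state()['force'])
p,d=grab('side','s2');print(read_state()['force'])
q,_=grab('wrist','w2')
A=cv2.resize(p[110:180,210:310],(800,560),interpolation=2)
cv2.imwrite('pics/c3.png',A[:,:,::-1])
```

```text
t 5.28 units [ 0.02  -0.008  0.194] pos [ 540.8 -259.2   51.8] zaxis [-0.001  0.001 -1.   ]
[0.60888296 0.64911974 0.38951052]
[0.18179062 0.45871114 0.45516383]
```

View pics/c3.png

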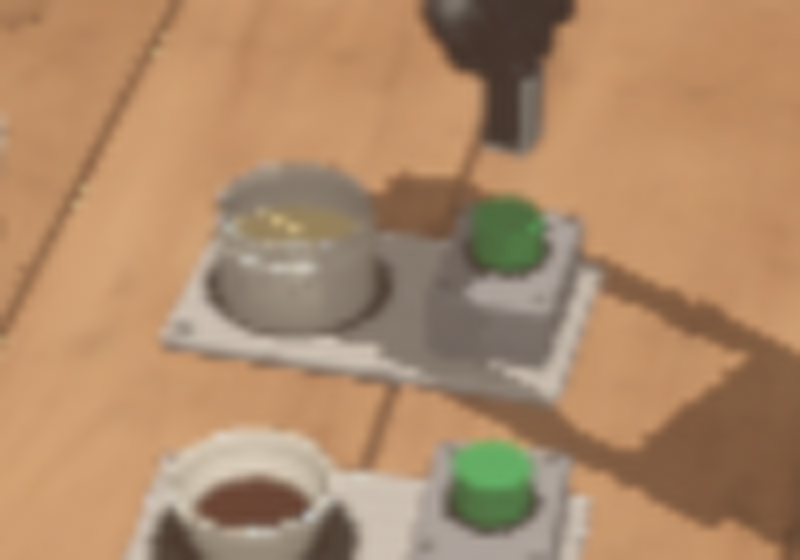

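The fingertip appears clear of the key (tip at crop (512,145), cap top at (507,210)), although the state says z = 52. I'll locate the tip and the cap by depth.

Run:
```python
from h import *
a=np.load('pics/s2.npz')
for n,(u,v) in dict(cap=(210+507/8,110+207/8),tip=(210+512/8,110+138/8),tip2=(210+505/8,110+120/8),dcap=(210+490/8,110+460/8)).items():
    print(n,u,v,px('s2',u,v).round(1))
K,R,t=a['K'],a['r'],a['t']
for P in([540.7,-258.6,58],[540.8,-259.2,51.8],[519,-97.5,58]): print(P,cv2.projectPoints(np.array([P],float),R,t,K,None)[0].ravel().round(1))
w=np.load('pics/w2.npz')
p=w['p'];cv2.imwrite('pics/c4.png',cv2.resize(p[120:320,150:370],(660,600),interpolation=2)[:,:,::-1])
grab('top','top3')
```

```text
cap 273.375 135.875 [ 540.2 -268.6   51.7]
tip 274.0 127.25 [ 536.1 -247.5   97.8]
tip2 273.125 125.0 [ 538.7 -244.2  107.7]
dcap 271.25 167.5 [517.4 -96.9  56. ]
[540.7, -258.6, 58] [272.8 135.9]
[540.8, -259.2, 51.8] [272.7 137.4]
[519, -97.5, 58] [270.8 166.8]
```

View pics/c4.png

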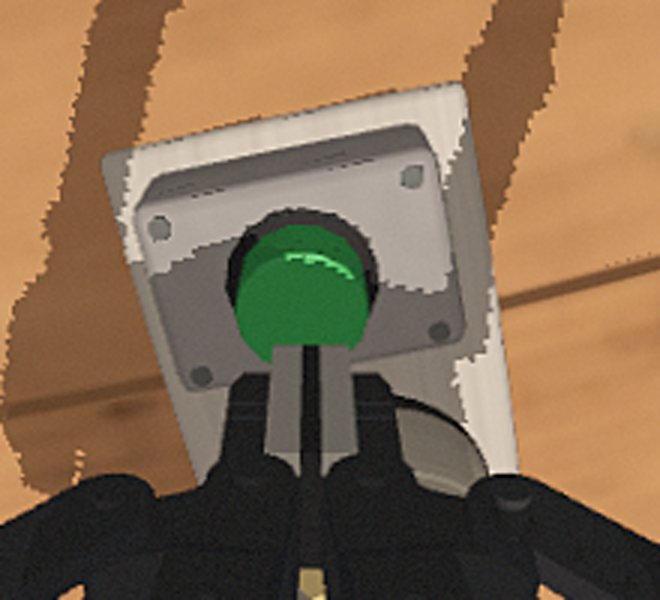

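Side depth puts the tip near z = 93 and laterally right, while the state says 52. I'll check whether the images lag or the state is off.

Run:
```python
from h import *
def wp(f,P):
    a=np.load(f'pics/{f}.npz');K=a['K'];R=cv2.Rodrigues(a['r'])[0]
    P=R@np.array(P,float)+a['t'].ravel();th=np.arctan2(np.hypot(P[0],P[1]),P[2]);ph=np.arctan2(P[1],P[0])
    C=-R.T@a['t'].ravel()
    u,v=K[0,0]*th*np.cos(ph)+K[0,2],K[1,1]*th*np.sin(ph)+K[1,2]
    print(f,'pred',round(u,1),round(v,1),'depth pred',P[2].round(1),'meas',a['d'][int(v),int(u)],'cam at',C.round(1))
s=read_state();print(s['t'],s['joints'],s['tool_pos'])
p,d=grab('wrist','w3');p2,d2=grab('side','s3')
for f in('w1','w2','w3'):
    wp(f,[540.7,-258.6,58]);wp(f,[540.7,-258.6-30,39]);wp(f,[519,-97.5,58])
    a=np.load(f'pics/{f}.npz');print('tip depth',[float(a['d'][v,247]) for v in (238,242,246,252,260)])
print(np.abs(p.astype(int)-np.load('pics/w2.npz')['p']).mean(),np.abs(p2.astype(int)-np.load('pics/s2.npz')['p']).mean())
d=d2
for v in range(120,134): print(v,[px('s3',u,v).round(0).astype(int).tolist() for u in (273,275)])
```

```text
5.4333 [-5.03726811e-01  1.08480580e-01  1.45914427e+00  8.88550918e-06
  1.57399818e+00 -1.82469044e+00] [ 541.12824745 -259.41766107   52.68151673]
w1 pred 249.0 186.1 depth pred 268.8 meas 269.1924 cam at [ 462.3 -235.1  314.1]
w1 pred 219.6 187.4 depth pred 289.2 meas 289.4933 cam at [ 462.3 -235.1  314.1]
w1 pred 409.0 125.1 depth pred 249.6 meas 249.59415 cam at [ 462.3 -235.1  314.1]
tip depth [151.15597534179688, 145.36558532714844, 142.53997802734375, 137.3821563720703, 130.5828857421875]
w2 pred 253.1 222.4 depth pred 191.8 meas 192.28752 cam at [ 462.6 -238.8  233.3]
w2 pred 212.8 220.5 depth pred 212.1 meas 212.30406 cam at [ 462.6 -238.8  233.3]
w2 pred 464.7 138.5 depth pred 172.6 meas 172.8977 cam at [ 462.6 -238.8  233.3]
tip depth [150.4049530029297, 144.46849060058594, 140.58218383789062, 136.3831787109375, 130.32864379882812]
w3 pred 253.2 221.7 depth pred 192.2 meas 193.35541 cam at [ 462.7 -238.9  233.7]
w3 pred 212.9 219.9 depth pred 212.6 meas 213.66382 cam at [ 462.7 -238.9  233.7]
w3 pred 464.4 138.0 depth pred 172.9 meas 173.90729 cam at [ 462.7 -238.9  233.7]
tip depth [150.4871368408203, 146.20101928710938, 142.76315307617188, 137.6300048828125, 129.58363342285156]
3.2223307291666665 0.4481675889756944
120 [[539, -243, 126], [535, -253, 121]]
121 [[540, -247, 120], [534, -249, 120]]
122 [[539, -243, 119], [534, -251, 115]]
123 [[539, -245, 114], [534, -251, 112]]
124 [[539, -242, 112], [534, -252, 107]]
125 [[539, -246, 107], [534, -253, 103]]
126 [[539, -244, 104], [534, -252, 100]]
127 [[539, -246, 99], [533, -250, 97]]
128 [[540, -251, 92], [533, -252, 93]]
129 [[562, -397, -3], [554, -396, -2]]
130 [[561, -392, -5], [553, -388, -1]]
131 [[559, -383, -3], [552, -384, -3]]
132 [[558, -376, -3], [551, -377, -3]]
133 [[556, -364, 1], [550, -372, -3]]
```

The camera pose matches the state, and the images don't lag. The real fingertip is about 40 mm short of the reported TCP along the tool axis. I'll get the tip's lateral offset from the wrist depth.

Run:
```python
from h import *
a=np.load('pics/w3.npz');K=a['K'];R=cv2.Rodrigues(a['r'])[0];t=a['t'].ravel();d=a['d']
def un(u,v):
    x,y=(u-K[0,2])/K[0,0],(v-K[1,2])/K[1,1];th=np.hypot(x,y);z=d[v,u]
    return R.T@(np.array([x/th*np.tan(th)*z,y/th*np.tan(th)*z,z])-t)
for v in range(232,246,2): print(v,[un(u,v).round(0).astype(int).tolist() for u in (242,246,253,260,264)])
```

```text
232 [[463, -239, 234], [547, -265, 57], [549, -261, 57], [550, -256, 57], [550, -254, 57]]
234 [[548, -268, 57], [548, -266, 57], [550, -261, 57], [551, -257, 57], [552, -254, 56]]
236 [[530, -262, 96], [531, -260, 96], [532, -257, 95], [532, -253, 97], [533, -251, 96]]
238 [[530, -262, 99], [530, -260, 100], [532, -257, 98], [532, -253, 99], [533, -251, 99]]
240 [[530, -262, 100], [531, -260, 100], [532, -257, 100], [533, -253, 100], [532, -251, 102]]
242 [[530, -262, 103], [530, -260, 104], [532, -256, 103], [533, -253, 103], [533, -251, 103]]
244 [[530, -262, 106], [531, -260, 105], [531, -256, 105], [532, -253, 106], [533, -251, 105]]
```

The tip is centred over the key (about x 542, y −259), with its end at z ≈ 93. That makes the offset about 41 mm, purely along z, so contact should come at reported z ≈ 17. I'll go down gently, watching the force.

```bash
python3 -m inch '[[0,0,0.2,0,0,0],[0,0,0.3,0,0,0],[0,0,0.2,0,0,0],[0,0,0.1,0,0,0],[0,0,0.08,0,0,0],[0,0,0,0,0,0],[0,0,0,0,0,0]]'; for i in 1 2; do python3 -m inch '[[0,0,0.07,0,0,0],[0,0,0.07,0,0,0],[0,0,0,0,0,0]]'; done
```

```text
t: 6.12
tool_pos: [541.1, -259.4, 26.1]
eef_rot: [-2.481, -1.927, 0.0]
force: [0.7, -0.0, 0.0]
opening: -0.0
t: 6.37
tool_pos: [541.0, -259.4, 21.8]
eef_rot: [-2.481, -1.927, 0.0]
force: [-0.7, 0.8, -0.1]
opening: -0.4
t: 6.62
tool_pos: [541.3, -259.5, 17.7]
eef_rot: [2.481, 1.927, 0.0]
force: [0.0, -0.3, 2.1]
opening: 0.0
```

```bash
for i in 1 2 3; do python3 -m inch '[[0,0,0.07,0,0,0],[0,0,0.07,0,0,0],[0,0,0,0,0,0]]'; done
```

```text
t: 6.87
tool_pos: [541.3, -259.5, 13.7]
eef_rot: [2.48, 1.927, 0.0]
force: [0.1, 0.7, 2.8]
opening: -0.1
t: 7.12
tool_pos: [541.3, -259.5, 9.2]
eef_rot: [2.481, 1.927, 0.0]
force: [1.2, -1.0, 2.3]
opening: 0.3
t: 7.37
tool_pos: [541.3, -259.5, 5.2]
eef_rot: [2.48, 1.927, 0.0]
force: [0.1, -0.5, 5.7]
opening: -0.0
```

The force rises above the 3 N sliding level at z = 5.2 (5.7 N), so the key is at its stop. The offset refines to 39 mm: contact at reported 19, stop at 7. Lift and go to the dish key.

```bash
python3 -m inch '[[0,0,-0.1,0,0,0],[0,0,-0.4,0,0,0],[0,0,-0.6,0,0,0],[0,0,-0.6,0,0,0],[0,0,-0.3,0,0,0],[0,0,0,0,0,0]]'
python3 - <<'E'
from h import *
togo(519,-97.5,65)
p,d=grab('side','s4'); cv2.imwrite('pics/c5.png',cv2.resize(p[115:195,210:310],(750,600),interpolation=2)[:,:,::-1])
u,v=cv2.projectPoints(np.array([[540.7,-258.6,48]],float),*[np.load('pics/s4.npz')[k] for k in('r','t','K')],None)[0].ravel()
print(u,v,px('s4',u,v),px('s4',u,v-1))
E
```

```text
t: 7.87
tool_pos: [542.3, -260.0, 68.5]
eef_rot: [2.478, 1.925, 0.003]
force: [1.2, 0.5, -0.5]
opening: 0.3
t 7.87 units [ 5.058 -2.093  0.103] pos [ 542.3 -260.    68.5] zaxis [ 0.004 -0.002 -1.   ]
272.6791434172684 138.48015029297517 [ 541.62035872 -264.69892534   43.91523373] [ 542.42270552 -269.20655225   44.79919157]
```

View pics/c5.png

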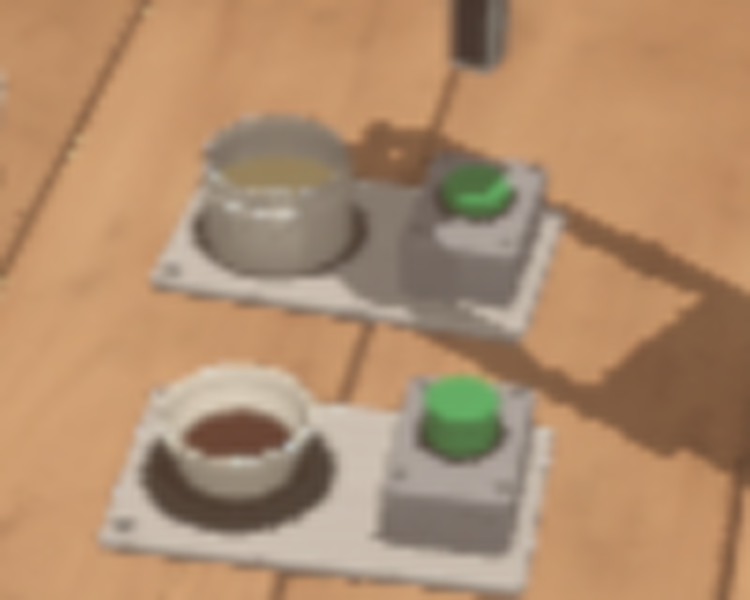

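The steel key, at crop (477,190), is clearly down and the tin is unmoved. The dish key at (460,405) is still up. Moving to it.

```bash
python3 -m inch '[[0.25,-0.1,0,0,0,0],[0.6,-0.25,0,0,0,0],[0.6,-0.25,0,0,0,0],[0.6,-0.25,0,0,0,0],[0.6,-0.25,0,0,0,0],[0.6,-0.25,0,0,0,0],[0.6,-0.25,0,0,0,0],[0.6,-0.25,0,0,0,0],[0.6,-0.25,0,0,0,0],[0,0,0,0,0,0],[0,0,0,0,0,0],[0,0,0,0,0,0]]'; python3 -c "from h import *;togo(519,-97.5,24)"
```

```text
t: 8.92
tool_pos: [517.0, -97.0, 64.3]
eef_rot: [-2.48, -1.927, 0.002]
force: [0.0, -0.8, 0.4]
opening: -0.2
t 8.92 units [1.000e-03 7.200e-02 1.342e+00] pos [517.  -97.   64.3] zaxis [-0.002  0.    -1.   ]
```

```bash
python3 -m inch '[[0,0.07,0.3,0,0,0],[0,0,0.4,0,0,0],[0,0,0.4,0,0,0],[0,0,0.2,0,0,0],[0,0,0,0,0,0],[0,0,0,0,0,0]]';  python3 -m inch '[[0,0,0.07,0,0,0],[0,0,0.07,0,0,0],[0,0,0.07,0,0,0],[0,0,0.07,0,0,0],[0,0,0,0,0,0]]'; python3 -m inch '[[0,0,0.07,0,0,0],[0,0,0.07,0,0,0],[0,0,0,0,0,0]]'
```

```text
t: 9.42
tool_pos: [518.9, -97.6, 25.2]
eef_rot: [-2.48, -1.926, 0.002]
force: [0.0, 0.3, -0.6]
opening: 0.2
t: 9.83
tool_pos: [519.8, -97.6, 17.9]
eef_rot: [2.48, 1.927, 0.001]
force: [-0.7, -0.4, 0.9]
opening: -0.2
t: 10.08
tool_pos: [519.8, -97.6, 13.7]
eef_rot: [2.48, 1.927, 0.001]
force: [-0.1, -0.4, 2.3]
opening: 0.3
```

```bash
for i in 1 2; do python3 -m inch '[[0,0,0.07,0,0,0],[0,0,0.08,0,0,0],[0,0,0,0,0,0]]'; done
```

```text
t: 10.33
tool_pos: [519.8, -97.6, 8.9]
eef_rot: [2.48, 1.927, 0.001]
force: [1.1, 0.0, 3.5]
opening: 0.1
t: 10.58
tool_pos: [519.8, -97.6, 4.7]
eef_rot: [2.48, 1.927, 0.001]
force: [-0.1, -0.2, 5.9]
opening: -0.3
```

The dish key is at its stop (5.9 N). Lift high enough to clear the bottle (97 mm), then move on to brass.

```bash
python3 -m inch '[[0,0,-0.1,0,0,0],[0,0,-0.4,0,0,0],[0,0,-0.6,0,0,0],[0,0,-0.7,0,0,0],[0,0,-0.7,0,0,0],[0,0,-0.7,0,0,0],[0,0,-0.7,0,0,0],[0,0,-0.3,0,0,0],[0,0,0,0,0,0],[0,0,0,0,0,0]]'; python3 -c "from h import *;togo(524.3,293.5,130)"
```

```text
t: 11.42
tool_pos: [519.4, -97.5, 130.3]
eef_rot: [-2.481, -1.927, 0.0]
force: [0.2, 0.7, 0.0]
opening: -0.2
t 11.42 units [ 1.267e+01 -3.065e+00  1.100e-02] pos [519.4 -97.5 130.3] zaxis [-0.  0. -1.]
```

```bash
python3 -m inch '[[0.37,-0.09,0,0,0,0],[0.745,-0.18,0,0,0,0],[0.745,-0.18,0,0,0,0],[0.745,-0.18,0,0,0,0],[0.745,-0.18,0,0,0,0],[0.745,-0.18,0,0,0,0],[0.745,-0.18,0,0,0,0],[0.745,-0.18,0,0,0,0],[0.745,-0.18,0,0,0,0],[0.745,-0.18,0,0,0,0],[0.745,-0.18,0,0,0,0],[0.745,-0.18,0,0,0,0],[0.745,-0.18,0,0,0,0],[0.745,-0.18,0,0,0,0],[0.745,-0.18,0,0,0,0],[0.745,-0.18,0,0,0,0],[0.745,-0.18,0,0,0,0],[0.37,-0.09,0,0,0,0],[0,0,0,0,0,0],[0,0,0,0,0,0]]'
python3 - <<'E'
from h import *
togo(524.3,293.5,24)
p,d=grab('wrist','w4')
a=np.load('pics/w4.npz');K=a['K'];R=cv2.Rodrigues(a['r'])[0];t=a['t'].ravel()
m=cv2.inRange(cv2.cvtColor(p,cv2.COLOR_RGB2HSV),(50,120,60),(80,255,255))
n,l,s,c=cv2.connectedComponentsWithStats(m)
for i in range(1,n):
    if s[i,4]>100:
        x,y=(c[i]-[K[0,2],K[1,2]])/[K[0,0],K[1,1]];th=np.hypot(x,y);w=R.T@np.array([x/th*np.sin(th),y/th*np.sin(th),np.cos(th)]);o=-R.T@t
        print(c[i],s[i,4],(o+w*(56-o[2])/w[2]).round(1))
E
```

```text
t: 13.08
tool_pos: [523.7, 293.1, 129.3]
eef_rot: [-2.48, -1.929, 0.004]
force: [-0.1, -0.8, -1.0]
opening: -0.1
t 13.08 units [0.027 0.021 3.51 ] pos [523.7 293.1 129.3] zaxis [-0.002 -0.002 -1.   ]
[255.25979843 184.70324748] 893 [523.3 295.7  56. ]
[ 65.23939394 188.6030303 ] 660 [477.9 102.8  56. ]
```

The wrist fix for the brass key is (523,296), against (524,294) from the top camera. Descending.

```bash
python3 -m inch '[[0.05,0.02,0.3,0,0,0],[0,0,0.5,0,0,0],[0,0,0.6,0,0,0],[0,0,0.6,0,0,0],[0,0,0.6,0,0,0],[0,0,0.5,0,0,0],[0,0,0.3,0,0,0],[0,0,0.1,0,0,0],[0,0,0,0,0,0],[0,0,0,0,0,0]]';  python3 -m inch '[[0,0,0.07,0,0,0],[0,0,0.07,0,0,0],[0,0,0.07,0,0,0],[0,0,0.07,0,0,0],[0,0,0,0,0,0]]'; python3 -m inch '[[0,0,0.07,0,0,0],[0,0,0.07,0,0,0],[0,0,0,0,0,0]]'
```

```text
t: 13.97
tool_pos: [526.0, 294.3, 26.5]
eef_rot: [2.481, 1.927, 0.002]
force: [-0.3, -0.4, -0.2]
opening: -0.3
t: 14.38
tool_pos: [525.7, 294.6, 17.3]
eef_rot: [2.481, 1.927, 0.001]
force: [-0.1, -0.4, 3.4]
opening: 0.2
t: 14.63
tool_pos: [525.7, 294.6, 13.0]
eef_rot: [2.481, 1.927, 0.001]
force: [0.6, 0.9, 2.3]
opening: -0.2
```

```bash
for i in 1 2; do python3 -m inch '[[0,0,0.07,0,0,0],[0,0,0.07,0,0,0],[0,0,0,0,0,0]]'; done
```

```text
t: 14.88
tool_pos: [525.7, 294.6, 8.5]
eef_rot: [2.481, 1.927, 0.001]
force: [1.5, 0.6, 2.6]
opening: -0.0
t: 15.13
tool_pos: [525.7, 294.6, 4.7]
eef_rot: [2.481, 1.927, 0.001]
force: [-0.3, 1.0, 6.5]
opening: -0.4
```

The brass key is at its stop (6.5 N). Lift and check.

```bash
python3 -m inch '[[0,0,-0.1,0,0,0],[0,0,-0.4,0,0,0],[0,0,-0.6,0,0,0],[0,0,-0.7,0,0,0],[0,0,-0.7,0,0,0],[0,0,-0.7,0,0,0],[0,0,-0.7,0,0,0],[0,0,-0.7,0,0,0],[0,0,-0.7,0,0,0],[0,0,-0.3,0,0,0],[0,0,0,0,0,0],[0,0,0,0,0,0],[0,0,0,0,0,0]]'
python3 - <<'E'
from h import *
p,d=grab('side','s5');grab('wrist','w5')
cv2.imwrite('pics/c6.png',cv2.resize(p[120:320,160:300],(420,600),interpolation=2)[:,:,::-1])
E
```

```text
t: 16.22
tool_pos: [524.8, 294.1, 170.6]
eef_rot: [-2.48, -1.927, 0.005]
force: [0.5, -0.1, -0.5]
opening: 0.3
```

View pics/c6.png

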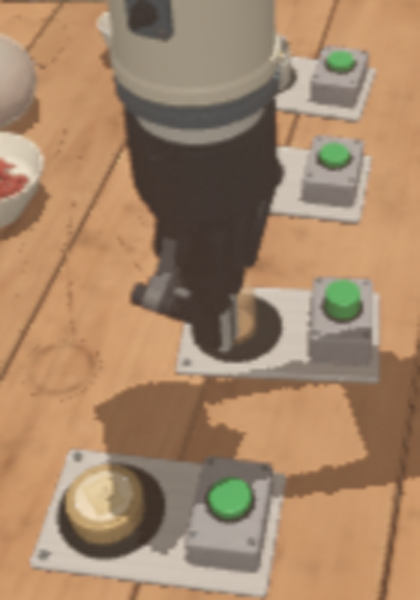

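Steel (340,61), dish (334,155) and brass (230,498) are down. The bottle key (342,298) is up. The tool is clear, so I'm handing in.

```bash
python3 -c "from h import *;print(ctrl.finish_job())"
```

```text
the job is handed in; nothing more can be done
None
```

I tapped the green keys of the open steel tin, the white dish and the closed brass tin, in that order, with the shut fingertips. The job was handed in at about 16 s.

- **Force:** each key slid at about 3 N. The end-of-press readings were 5.7 N, 5.9 N and 6.5 N, so each was at its stop.
- **Last picture:** the side view shows those three keys down and the bottle's key up, with the tool well above everything. The brass tin had not moved. The arm hid the steel tin, the dish and most of the bottle in that view. The steel tin was seen unmoved after its own press. The dish and the bottle were not checked again, but no unexpected contact force showed in the readings.
- **Disagreement:** the real fingertip sits about 39–41 mm short of the reported tool position along the tool axis. My first descent on the steel key therefore stopped in the air above it. The depth images showed this, and I pressed all three keys with the offset allowed for, watching the force.

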